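Feed two copper beads into the cup

TASK

Stand the low straight-sided white cup on the table just in front of the end of the feeder's spout, where it will catch what comes off it, and let go. Then turn the drum clockwise (seen from above) by the bar on its top so that the two copper beads roll out one at a time into the cup, the first lying in the cup while the second is still in the drum. Leave the cup standing there with both beads in it.

Things in the scene. Friction and masses are not known exactly. Their poses are not given: they have to be found in the camera images.
- cup: plain white cup, no handle, straight-sided, 66 mm outer diameter, 42 mm high, 4 mm wall, 140 g, on the table. Origin: centre of its underside; z up. The middle in height of three white vessels: the others are a 76 mm beaker (too high for the spout) and a 16 mm flat dish; which stands where changes, centres at least 110 mm apart. Loose things on the table are at most 80 mm tall.
- feeder: rotary feeder, fixed: grey foot and column with a round steel shroud (132 mm across, rim 125 mm above the table) round the drum. Origin: on the drum's upright axis, at table height; z up. The shroud's one opening, 32 mm wide, looks along the feeder's +y; the floor slopes outward, so a bead rolls out by itself when its pocket comes to the opening, and down a straight open spout along +y.
- cup_spot (a point): point on the table where the cup's centre should stand (10 mm off does no harm): 168 mm from the drum's axis along the feeder's +y, axes as the feeder's. It is 46 mm beyond the spout's end, because beads fly off it; the spout is 38 mm wide, side walls up to 84 mm high at its end. Lower the cup straight down there, jaws closing across the spout (along x).
- drum (a joint): drum angle, rad, within 0.05 of 0 at first, grows clockwise from above, stops at 1.5; light friction, stays where left. Black grip bar on its axis, 56 long, 12 thick, from 125 to 161 mm above the table (pinch at 150). At value q the bar points 0.68 - q rad counter-clockwise of the feeder's x. Ten open pockets. Bead 1 leaves at about 0.37, bead 2 at about 0.97; pause at 0.7, end at 1.36.
- bead_1: solid copper bead, 18 mm diameter, 27 g, the first to come out: at the start in the drum pocket 26 degrees before the opening. Origin: its centre.
- bead_2: an equal copper bead, the second to come out: at the start in the next pocket, 62 degrees before the opening. Origin: its centre.
Not all that is in view belongs to the job. Leave any turquoise or yellow look-alike of the feeder alone.

How it is judged:
On the way, in this order (a step that is already met when the one before it is completed fails the run):
1. the cup stands upright in front of the spout, let go, both beads still in the drum (angle between cup's own z axis and vertical below 0.1 rad and height (world z) of cup below 0.006 m and x of cup in the frame of feeder between -0.03 and 0.03 m and y of cup in the frame of feeder between 0.135 and 0.21 m and contact force between the fingers and cup below 0.1 N and horizontal distance between each of bead_1, bead_2 and feeder below 0.06 m and height (world z) of each of bead_1, bead_2 above 0.1 m), for 0.2 s.
2. the first bead lies in the cup while the second is still in the drum (horizontal distance between bead_1 and cup below 0.03 m and z of bead_1 in the frame of cup between 0 and 0.034 m and horizontal distance between bead_2 and feeder below 0.06 m and height (world z) of bead_2 above 0.1 m and linear speed of bead_1 below 0.15 m/s), for 0.2 s.
3. both beads lie in the cup, the drum turned (horizontal distance between each of bead_1, bead_2 and cup below 0.03 m and z of bead_1 in the frame of cup between 0 and 0.034 m and z of bead_2 in the frame of cup between 0 and 0.034 m and value of joint drum above 0.7 rad), for 0.2 s.
At the end, for the whole second after the job is handed in: the cup stands upright (within 0.1 rad) on the table in front of the spout (its centre within 30 mm of the spout's line and 135 to 210 mm from the drum's axis along it), both beads lie inside it, the drum is turned past 0.7 rad, and all is at rest (all of step 3 and angle between cup's own z axis and vertical below 0.1 rad and height (world z) of cup below 0.006 m and x of cup in the frame of feeder between -0.03 and 0.03 m and y of cup in the frame of feeder between 0.135 and 0.21 m and linear speed of cup below 0.03 m/s and linear speed of each of bead_1, bead_2 below 0.15 m/s); the robot touches nothing.
It also fails if it takes over 64 s, if anything falls off the work surface, if the arm or the gripper's body presses on something with over 40 N, if the wrist force passes 120 N, or if a joint passes its speed limit or range.

ROBOT

A 7-joint arm with a two-finger parallel gripper is mounted at the origin on the work surface. World frame = base frame: x ahead of the robot, y to its left, z up, the work surface at z = 0. Lengths are in m, angles in rad, forces in N, time in s.
With the tool pointing down it reaches from about 0.425 to 0.875 m from the base axis. Payload 4.7 kg.
Tool frame: the origin (TCP) lies at the very end of the fingers, on their centre line; the grasp point (between the pads) lies 19 mm behind it; z points along the fingers, x is the direction in which the jaws open and shut, and the axes are right-handed (so a half turn about z gives the same grasp; the last joint's range is limited). The gripper opens to 87 mm and grips with 3 to 60 N. Pads are 19 mm wide; open, the fingers measure 117 mm over their backs; the gripper's body (75 mm by 190 mm) begins 51 mm behind the grasp point.
Start: joints at [-1.221, 0.321, -0.07, 1.45, 0.023, 1.371, -0.057], TCP at [0.214, 0.614, 0.223] pointing down, gripper open.
Joint ranges: [-2.86, 2.86], [-0.3, 2.09], [-1.38, 1.24], [0.06, 2.45], [-1.56, 4.7], [0.09, 2.05], [-2.69, 2.69]. Speed limits (rad/s): [2.57, 2.57, 3.14, 3.14, 3.14, 3.14, 3.14].

INTERFACE

Orientations are given as a rotation vector (axis times angle).
In Python, from station import env, viewer gives the robot as it stands. The module is installed in compiled form; this text tells all that it offers.
- The arm moves only by the tool step_arm, never from a script. Its argument "steps" is a list of rows, each a list of 7 numbers: the shift along the tool's x, y, z in m, then the turn, a rotation vector about the tool's x, y, z in degrees, then the closure, from 0 (fully open) to 1 (shut). A call has 1 to 20 rows; each row is the pose to reach, as a shift and turn from the pose measured when the call began, along the tool's axes at that moment; what a row does not reach only later rows make up. A row lasts 1/10 s, in which the tool goes at most 50 mm and 8.59 degrees, less where a joint would pass 70% of its speed; a pose out of reach is approached as far as the arm can. A call with a gripper value outside its range is refused whole. The fingers move at their own pace and stop on an object; "grip_force" is the grip in N (left out, the last holds). Time passes only in rows, so rows that repeat a pose let the fingers close. It gives the time, the measured TCP pose, the force and the opening at its end, in the units of the state.
- env.observe(): the state, without advancing time (a new reading comes with each control period).
- viewer.capture(name): name is "side" or "top"; returns the picture (480x640x3 uint8, blue, green, red); there is no depth.
- viewer.calibration(name): a dict with "fx", "fy", "cx", "cy" (pixels), "camera_from_world" (4x4, takes a point from world to camera coordinates). Camera axes: x right, y up, looking along -z (the intrinsics and any distortion apply to the point x, -y, -z); pixel columns grow to the right and rows downward; lengths in m; the calibration is good to about 2 mm. A picture is of the moment at which its call begins. calibration takes no time and is no camera call.
- env.close_job(): hands the job in, once; it reports no verdict.
The state is a dict: "clock": time; "qpos": joint angles; "qd": joint speeds; "joint_torque": joint torques, N m; "position": TCP position; "eef_rot": TCP orientation; "force": force on the tool from outside, world axes, zero at the start; "ft_torque": the same for the moment, N m; "width": finger opening in m.
Only numpy, scipy, OpenCV 4.12 (cv2) and the standard library are available. Lean on these libraries where they do the work, as an engineer would, in place of code of your own. Each camera call takes 0.05 s, during which the arm holds its last target. There are 200 camera calls.

## Working session

There is one attempt and no reset: what is moved stays moved. The work goes in short steps, Python scripts to look and compute and a tool call to move; the robot and the scene stay as the last step left them, time stands still between calls to the robot, and variables do not carry over. Pictures are saved under pics/ and viewed, about 8 in all and at most 12, crops included, and the job is handed in when it is done.

Besides the shell and the picture viewer there is one more tool, called after "Request:" by a JSON object that holds its "name" and its "arguments", one argument or row to a line. step_arm: Moves the arm, as the interface text tells. Its arguments: {"type":"object","properties":{"steps":{"type":"array","items":{"type":"array","items":{"type":"number"}}},"grip_force":{"type":"number"}},"required":["steps"]}

```bash
mkdir -p pics
cat > h.py <<'E'
import numpy as np, cv2
from scipy.spatial.transform import Rotation as R
from station import env, viewer
def ray(n,u,v):
    c=viewer.calibration(n); T=np.array(c["camera_from_world"])
    d=np.array([(u-c["cx"])/c["fx"],-(v-c["cy"])/c["fy"],-1.])
    o=-T[:3,:3].T@T[:3,3]; return o,T[:3,:3].T@d
def onz(n,u,v,z):
    o,d=ray(n,u,v); return o+d*(z-o[2])/d[2]
def px(n,p):
    c=viewer.calibration(n); T=np.array(c["camera_from_world"])
    q=T[:3,:3]@np.array(p)+T[:3,3]; return c["cx"]+c["fx"]*q[0]/-q[2], c["cy"]-c["fy"]*q[1]/-q[2]
E
python3 - <<'E'
from h import *
for n in("top","side"):
    cv2.imwrite(f"pics/{n}0.png",viewer.capture(n)); c=viewer.calibration(n); print(n,{k:v for k,v in c.items() if k!="camera_from_world"}); print(ray(n,320,240))
s=env.observe(); print(s["clock"],s["position"],R.from_rotvec(s["eef_rot"]).as_matrix().round(3),s["width"])
E
```

```text
top {'fx': 597.0074105540871, 'fy': 597.0074105540871, 'cx': 316.73851564290766, 'cy': 248.7644774706515}
(array([ 0.18039945, -0.17501498,  1.58356237]), array([ 0.1798235 , -0.00690442, -0.98379937]))
side {'fx': 595.6236789772635, 'fy': 595.6236789772635, 'cx': 320.7487806201983, 'cy': 238.0176428248498}
(array([-0.4235385 , -0.61130381,  1.43117352]), array([ 0.51645585,  0.27437816, -0.81117362]))
0.1 [0.2140841  0.61320496 0.22157372] [[ 0.33   0.944 -0.   ]
 [ 0.944 -0.33  -0.002]
 [-0.002  0.    -1.   ]] 0.08718246201469235
```

View pics/top0.png

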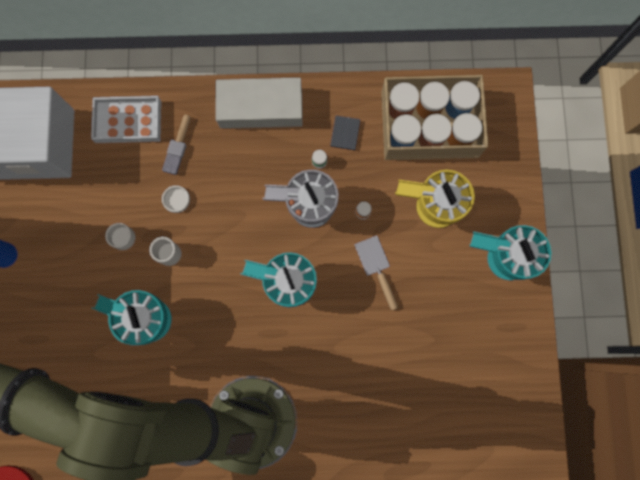

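View pics/side0.png

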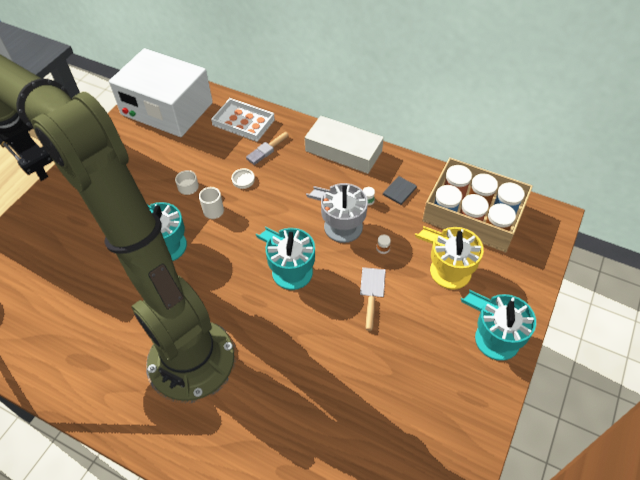

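The top view shows the grey feeder at (312,195), with its spout toward (270,192). There are three white vessels in the top view: (176,199), (120,236) and (165,250). In the side view they are at (243,179), (187,183) and (211,203). The small jars and the turquoise and yellow feeders are distractors. Next I'll make a close crop of both views and measure.

Run:
```python
from h import *
t=cv2.imread("pics/top0.png"); s=cv2.imread("pics/side0.png")
a=cv2.resize(t[140:280,90:350],(780,420),interpolation=cv2.INTER_CUBIC)[:, :780]
b=cv2.resize(s[150:250,160:400],(780,325),interpolation=cv2.INTER_CUBIC)
im=np.vstack([a,b]); im=cv2.resize(im,(628,600)); cv2.imwrite("pics/crop0.png",im)
# match vessels by table position of approximate pixels
for (u,v) in [(176,199),(120,236),(165,250),(312,195)]: 
    for z in (0,.042,.125): 
        p=onz("top",u,v,z); print((u,v),z,p.round(3),np.round(px("side",p)))
def blobs(im,n,box):
    x0,y0,x1,y1=box; hsv=cv2.cvtColor(im,cv2.COLOR_BGR2HSV)[y0:y1,x0:x1]
    m=((hsv[...,1]<70)&(hsv[...,2]>95)).astype(np.uint8)
    k,l,st,ce=cv2.connectedComponentsWithStats(m)
    for i in range(1,k):
        if st[i,4]>60: print(n,st[i]+[x0,y0,0,0,0],(ce[i]+[x0,y0]).round(1))
blobs(t,"top",(95,170,350,275)); blobs(s,"side",(165,155,400,250))
```

```text
(176, 199) 0 [0.593 0.204 0.   ] [243. 179.]
(176, 199) 0.042 [0.582 0.194 0.042] [242. 173.]
(176, 199) 0.125 [0.56  0.174 0.125] [241. 162.]
(120, 236) 0 [0.494 0.354 0.   ] [186. 184.]
(120, 236) 0.042 [0.485 0.34  0.042] [186. 179.]
(120, 236) 0.125 [0.469 0.312 0.125] [185. 167.]
(165, 250) 0 [0.452 0.231 0.   ] [212. 206.]
(165, 250) 0.042 [0.445 0.221 0.042] [211. 201.]
(165, 250) 0.125 [0.431 0.199 0.125] [210. 188.]
(312, 195) 0 [ 0.595 -0.167  0.   ] [348. 219.]
(312, 195) 0.042 [ 0.584 -0.168  0.042] [347. 213.]
(312, 195) 0.125 [ 0.563 -0.168  0.125] [344. 200.]
top [ 263  170   76   58 2221] [305.5 196.8]
top [162 185  28  28 615] [175.4 198.6]
top [105 223  28  26 530] [119.  235.6]
top [149 236  30  29 599] [163.5 250.1]
top [240 252  74  23 108] [274.1 259.8]
top [284 255  28  20 253] [295.2 266.7]
top [271 261  15  14  92] [277.9 268.6]
side [246 155  18   9  91] [253.6 157.5]
side [317 155  62  19 598] [354.  160.8]
side [231 168  24  21 374] [242.7 178. ]
side [175 170  23  25 444] [186.3 182.1]
side [383 176  17  26 228] [393.8 189.6]
side [ 306  183   69   59 2278] [343.2 208.7]
side [199 187  25  32 617] [211.  202.2]
side [165 205  14  29 240] [170.  219.1]
side [268 230  21  20 195] [279.7 242.8]
side [292 230  21  20 215] [300.1 242.6]
side [378 235  13  13 139] [383.7 240.7]
```

View pics/crop0.png

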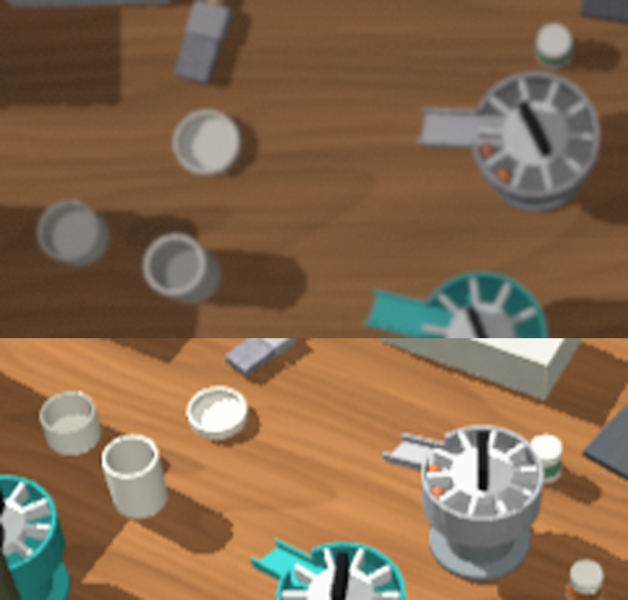

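The crop settles the choice. The cup is the mid-height vessel at top (119,236) / side (187,183). The beaker is at top (165,250) and the dish at top (176,199). The beads are visible beside the opening, and the spout runs left in the image (world +y). Next I'll refine the measurements.

Run:
```python
from h import *
t=cv2.imread("pics/top0.png"); s=cv2.imread("pics/side0.png")
def tri(a,b):
    (o,d),(p,e)=ray("top",*a),ray("side",*b); k=np.linalg.lstsq(np.c_[d,-e],p-o,rcond=None)[0]
    A,B=o+k[0]*d,p+k[1]*e; return ((A+B)/2).round(4),round(np.linalg.norm(A-B),4)
print("cup tri",tri((118.5,235.5),(186,182)),onz("top",118.5,235.5,.021).round(4),onz("side",186,182,.021).round(4))
def bar(im,box):
    x0,y0,x1,y1=box; m=(im[y0:y1,x0:x1].max(2)<45).astype(np.uint8)
    k,l,st,ce=cv2.connectedComponentsWithStats(m); i=1+st[1:,4].argmax(); 
    r=cv2.minAreaRect(np.argwhere(l==i)[:,::-1].astype(np.float32)); print("bar",st[i],ce[i]+[x0,y0],r); return ce[i]+[x0,y0]
a=bar(t,(295,175,330,215)); b=bar(s,(325,180,365,215)); print("bar tri",tri(a,b), onz("top",*a,.145), onz("side",*b,.145))
# spout in top: edges per column
g=cv2.cvtColor(t,cv2.COLOR_BGR2HSV)
m=((g[...,1]<70)&(g[...,2]>95))
for c in range(262,288,2):
    r=np.flatnonzero(m[175:215,c])+175
    if len(r): print(c,r.min(),r.max(),end=" | ")
h=cv2.cvtColor(s,cv2.COLOR_BGR2HSV); ms=((h[...,1]<70)&(h[...,2]>95)); print()
for c in range(304,324,2):
    r=np.flatnonzero(ms[183:235,c])+183
    if len(r): print(c,r.min(),r.max(),end=" | ")
```

```text
cup tri (array([0.4934, 0.3537, 0.0107]), np.float64(0.0015)) [0.491  0.3508 0.021 ] [0.4872 0.346  0.021 ]
bar [11  9 11 19 57] [311.52631579 193.36842105] ((16.400001525878906, 17.80000114440918), (20.57182502746582, 2.683281421661377), 63.43495178222656)
bar [18  6  3 22 65] [344.01538462 196.33846154] ((19.0, 16.5), (21.0, 2.0), 90.0)
bar tri (array([ 0.5623, -0.167 ,  0.142 ]), np.float64(0.0003)) [ 0.56145884 -0.16692445  0.145     ] [ 0.56014903 -0.16814317  0.145     ]
264 195 199 | 266 185 200 | 268 185 200 | 270 184 200 | 272 185 200 | 274 185 200 | 276 185 200 | 278 185 200 | 280 185 200 | 282 185 200 | 284 185 201 | 286 185 205 | 
306 193 232 | 308 194 233 | 310 193 197 | 312 191 197 | 314 186 198 | 316 187 198 | 318 187 199 | 320 187 199 | 322 188 216 |
```

```bash
cat >> h.py <<'E'
def delta(p,ang):
    """shift (tool axes, m) and turn about tool z (deg) from now to TCP p, tool down, tool x at world angle ang deg"""
    s=env.observe(); M=R.from_rotvec(s["eef_rot"]); a=np.deg2rad(ang)
    G=R.from_matrix(np.array([[np.cos(a),np.sin(a),0],[np.sin(a),-np.cos(a),0],[0,0,-1]]))
    print("shift",M.inv().apply(np.array(p)-s["position"]).round(4),"turn",(M.inv()*G).as_rotvec(degrees=True).round(2),"pos",s["position"].round(4),"F",np.round(s["force"],1),"w",round(s["width"],4),"t",s["clock"])
E
python3 - <<'E'
from h import *
ax=np.array([.561,-.1672])
for a,z in [((264.5,192.5),.08),((264.5,192.5),.075),((276,192.5),.085)]:
    p=onz("top",*a,z); d=p[:2]-ax; print(p.round(4),np.linalg.norm(d).round(4),"yaw",np.rad2deg(np.arctan2(-d[0],d[1])).round(2))
# bar angle from top, long edge at z .161
for (u,v) in [(306.5,184.5),(316.5,203)]: print(onz("top",u,v,.161).round(4))
# cup rim/base checks in side: base bottom, extremes
for c in [(.49,.349)]:
    for n in("top","side"):
        P=np.array([px(n,[c[0]+.033*np.cos(k),c[1]+.033*np.sin(k),z]) for k in np.linspace(0,6.28,60) for z in(0,.042)]); print(n,P.min(0).round(1),P.max(0).round(1))
delta([.49,.349,.12],0)
E
```

```text
[ 0.5839 -0.0446  0.08  ] 0.1247 yaw -10.59
[ 0.5853 -0.0442  0.075 ] 0.1254 yaw -11.16
[ 0.5819 -0.0748  0.085 ] 0.0948 yaw -12.72
[ 0.58   -0.1551  0.161 ]
[ 0.5327 -0.1787  0.161 ]
top [104.  222.1] [133.9 249.3]
side [173.8 168.8] [197.4 193.4]
shift [-0.1583  0.3476  0.1019] turn [7.000e-02 8.000e-02 7.076e+01] pos [0.2141 0.6132 0.2216] F [-0.1 -0.  -0.6] w 0.0872 t 0.1
```

Request:
{"name": "step_arm", "arguments": {
  "steps": [
    [-0.03, 0.06, 0, 0, 0, 12, 0],
    [-0.06, 0.13, 0.02, 0, 0, 24, 0],
    [-0.09, 0.19, 0.03, 0, 0, 36, 0],
    [-0.11, 0.25, 0.04, 0, 0, 48, 0],
    [-0.135, 0.3, 0.06, 0, 0, 60, 0],
    [-0.158, 0.347, 0.08, 0, 0, 72, 0],
    [-0.158, 0.347, 0.1, 0, 0, 82, 0],
    [-0.158, 0.347, 0.1, 0, 0, 82, 0],
    [-0.158, 0.347, 0.1, 0, 0, 82, 0],
    [-0.158, 0.347, 0.1, 0, 0, 82, 0],
    [-0.158, 0.347, 0.1, 0, 0, 82, 0],
    [-0.158, 0.347, 0.1, 0, 0, 82, 0],
    [-0.158, 0.347, 0.1, 0, 0, 82, 0]
  ]
}}

```text
clock: 1.4
position: [0.4893, 0.3499, 0.1219]
eef_rot: [3.125, -0.304, -0.001]
force: [-0.1, -0.7, 0.1]
width: 0.0868
```

Run:
```python
from h import *
s=viewer.capture("side"); t=viewer.capture("top")
a=cv2.resize(t[180:300,60:220],(640,480))[:, :]; b=cv2.resize(s[120:240,120:280],(640,480))
cv2.imwrite("pics/p1.png",cv2.resize(np.hstack([a,b]),(800,300)))
delta([.49,.35,.013],-11.3)
```

```text
shift [ 0.0006 -0.0004  0.109 ] turn [0.09 0.01 0.15] pos [0.4894 0.3499 0.122 ] F [-0.5  0.2  0.3] w 0.0871 t 1.5
```

View pics/p1.png

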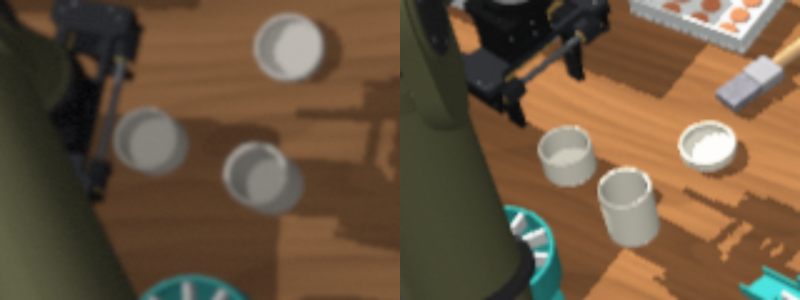

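Run:
```python
from h import *
M=R.from_rotvec(env.observe()["eef_rot"]).as_matrix(); p=env.observe()["position"]
for n in("side","top"): print(n,[np.round(px(n,p+M[:,0]*k),1) for k in(-.05,0,.05)])
```

```text
side [array([166.7, 168.6]), array([178.8, 158.9]), array([190.7, 149.4])]
top [array([100.9, 248. ]), array([105.5, 228.5]), array([110.1, 209.3])]
```

The crop shows the fingertips at side px (168,168) and (191,150), within about 1.5 px of their projection. The gripper is centred over the cup and the neighbours are clear, so I'll descend and grip.

Request:
{"name": "step_arm", "arguments": {
  "steps": [
    [0, 0, 0.03, 0, 0, 0, 0],
    [0, 0, 0.06, 0, 0, 0, 0],
    [0, 0, 0.08, 0, 0, 0, 0],
    [0, 0, 0.095, 0, 0, 0, 0],
    [0, 0, 0.105, 0, 0, 0, 0],
    [0, 0, 0.109, 0, 0, 0, 0],
    [0, 0, 0.109, 0, 0, 0, 0.3],
    [0, 0, 0.109, 0, 0, 0, 0.5],
    [0, 0, 0.109, 0, 0, 0, 0.5],
    [0, 0, 0.109, 0, 0, 0, 0.5],
    [0, 0, 0.109, 0, 0, 0, 0.5],
    [0, 0, 0.109, 0, 0, 0, 0.5],
    [0, 0, 0.109, 0, 0, 0, 0.5]
  ],
  "grip_force": 15
}}

```text
clock: 2.8
position: [0.4899, 0.3502, 0.0139]
eef_rot: [3.126, -0.305, 0.001]
force: [-0.2, -0.0, 5.5]
width: 0.0661
```

Request:
{"name": "step_arm", "arguments": {
  "steps": [
    [0, 0, -0.01, 0, 0, 0, 0.5],
    [0, 0, -0.03, 0, 0, 0, 0.5],
    [0, 0, -0.06, 0, 0, 0, 0.5],
    [0, 0, -0.09, 0, 0, 0, 0.5],
    [0, 0, -0.11, 0, 0, 0, 0.5],
    [0, 0, -0.115, 0, 0, 0, 0.5],
    [0, 0, -0.115, 0, 0, 0, 0.5]
  ]
}}

```text
clock: 3.5
position: [0.4899, 0.3503, 0.1293]
eef_rot: [-3.126, 0.305, -0.002]
force: [-0.3, -0.0, -1.6]
width: 0.0664
```

Run:
```python
from h import *
delta([.594,-.0024,.129],-11.3)
```

```text
shift [0.1703 0.3259 0.0004] turn [-0.02 -0.07  0.15] pos [0.4899 0.3503 0.1293] F [-0.3 -0.  -1.6] w 0.0664 t 3.5
```

Request:
{"name": "step_arm", "arguments": {
  "steps": [
    [0.01, 0.015, 0, 0, 0, 0, 0.5],
    [0.025, 0.045, 0, 0, 0, 0, 0.5],
    [0.045, 0.08, 0, 0, 0, 0, 0.5],
    [0.065, 0.12, 0, 0, 0, 0, 0.5],
    [0.085, 0.16, 0, 0, 0, 0, 0.5],
    [0.105, 0.2, 0, 0, 0, 0, 0.5],
    [0.125, 0.24, 0, 0, 0, 0, 0.5],
    [0.145, 0.275, 0, 0, 0, 0, 0.5],
    [0.16, 0.3, 0, 0, 0, 0, 0.5],
    [0.167, 0.318, 0, 0, 0, 0, 0.5],
    [0.17, 0.326, 0, 0, 0, 0, 0.5],
    [0.17, 0.326, 0, 0, 0, 0, 0.5],
    [0.17, 0.326, 0, 0, 0, 0, 0.5]
  ]
}}

```text
clock: 4.8
position: [0.593, -0.0015, 0.1286]
eef_rot: [-3.126, 0.304, 0.0]
force: [0.1, 0.9, -1.6]
width: 0.0664
```

Run:
```python
from h import *
s=viewer.capture("side"); t=viewer.capture("top")
a=cv2.resize(t[140:260,210:370],(640,480)); b=cv2.resize(s[110:230,240:400],(640,480))
cv2.imwrite("pics/p2.png",cv2.resize(np.hstack([a,b]),(800,300)))
delta([.594,-.0024,.0145],-11.3)
```

```text
shift [0.0011 0.0018 0.1144] turn [-0.06 -0.01  0.3 ] pos [ 0.5932 -0.0006  0.1289] F [-0.3 -0.7 -0.8] w 0.0668 t 4.9
```

View pics/p2.png

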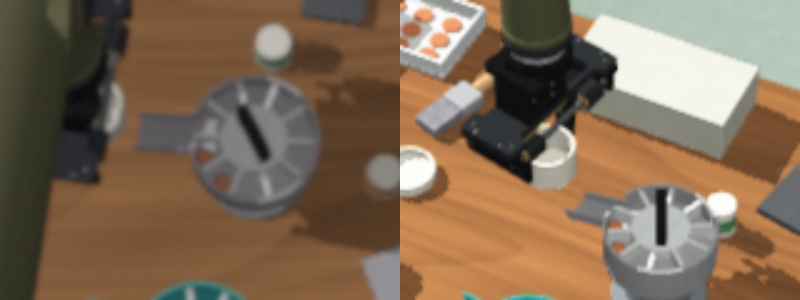

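The crops show the cup held upright beyond the spout end, which is clear, and both beads are still in the drum. I'll lower it straight down and release.

Request:
{"name": "step_arm", "arguments": {
  "steps": [
    [0.001, 0, 0.02, 0, 0, 0, 0.5],
    [0.001, 0, 0.05, 0, 0, 0, 0.5],
    [0.001, 0, 0.075, 0, 0, 0, 0.5],
    [0.001, 0, 0.095, 0, 0, 0, 0.5],
    [0.001, 0, 0.107, 0, 0, 0, 0.5],
    [0.001, 0, 0.113, 0, 0, 0, 0.5],
    [0.001, 0, 0.1145, 0, 0, 0, 0.5],
    [0.001, 0, 0.1148, 0, 0, 0, 0.5],
    [0.001, 0, 0.1148, 0, 0, 0, 0.5]
  ]
}}

```text
clock: 5.8
position: [0.5951, -0.0006, 0.0152]
eef_rot: [-3.126, 0.301, -0.003]
force: [-0.1, -0.4, -0.7]
width: 0.0665
```

Request:
{"name": "step_arm", "arguments": {
  "steps": [
    [0, 0, 0, 0, 0, 0, 0.2],
    [0, 0, 0, 0, 0, 0, 0.0],
    [0, 0, 0, 0, 0, 0, 0.0],
    [0, 0, 0, 0, 0, 0, 0.0],
    [0, 0, 0, 0, 0, 0, 0.0],
    [0, 0, -0.02, 0, 0, 0, 0.0],
    [0, 0, -0.05, 0, 0, 0, 0.0],
    [0, 0, -0.1, 0, 0, 0, 0.0],
    [0, 0, -0.15, 0, 0, 0, 0.0],
    [0, 0, -0.2, 0, 0, 0, 0.0],
    [0, 0, -0.22, 0, 0, 0, 0.0],
    [0, 0, -0.22, 0, 0, 0, 0.0]
  ]
}}

```text
clock: 7.0
position: [0.5969, -0.001, 0.2397]
eef_rot: [-3.124, 0.301, -0.015]
force: [-0.2, -0.2, -0.2]
width: 0.0872
```

Run:
```python
from h import *
# bar angle 28 -> jaw -62
delta([.561,-.1672,.235],-62)
```

```text
shift [-0.0035  0.17    0.0039] turn [-0.48 -0.38 50.99] pos [ 0.5969 -0.001   0.2397] F [-0.2 -0.2 -0.2] w 0.0872 t 7.0
```

Request:
{"name": "step_arm", "arguments": {
  "steps": [
    [0, 0.02, 0, 0, 0, 7, 0.5],
    [0, 0.06, 0, 0, 0, 14, 0.5],
    [0, 0.1, 0, 0, 0, 21, 0.5],
    [0, 0.14, 0, 0, 0, 28, 0.5],
    [-0.003, 0.16, 0, 0, 0, 35, 0.5],
    [-0.003, 0.17, 0, 0, 0, 42, 0.5],
    [-0.003, 0.17, 0, -0.5, -0.4, 49, 0.5],
    [-0.003, 0.17, 0, -0.5, -0.4, 52, 0.5],
    [-0.003, 0.17, 0, -0.5, -0.4, 52, 0.5],
    [-0.003, 0.17, 0, -0.5, -0.4, 52, 0.5]
  ]
}}

```text
clock: 8.0
position: [0.561, -0.1672, 0.2378]
eef_rot: [2.679, -1.639, -0.003]
force: [-1.2, 0.3, 0.4]
width: 0.0437
```

Run:
```python
from h import *
s=viewer.capture("side"); t=viewer.capture("top")
a=cv2.resize(t[140:260,210:370],(640,480)); b=cv2.resize(s[110:230,250:410],(640,480))
cv2.imwrite("pics/p3.png",cv2.resize(np.hstack([a,b]),(800,300)))
delta([.561,-.1672,.131],-63)
for p in ([.561,-.1672,.161],[.5955,-.0006,.021]): print([np.round(px(n,p),1) for n in("top","side")])
for n,im,bx in(("top",t,(215,170,265,215)),("side",s,(280,140,325,200))):
    x0,y0,x1,y1=bx; h=cv2.cvtColor(im,cv2.COLOR_BGR2HSV)[y0:y1,x0:x1]; m=((h[...,1]<70)&(h[...,2]>95)).astype(np.uint8)
    k,l,st,ce=cv2.connectedComponentsWithStats(m)
    for i in range(1,k):
        if st[i,4]>100: print(n,st[i]+[x0,y0,0,0,0],[onz(n,*(st[i,:2]+st[i,2:4]/2-.5+[x0,y0]),.021).round(4)])
```

```text
shift [-0.000e+00  1.000e-04  1.073e-01] turn [0.07 0.03 0.05] pos [ 0.5612 -0.1672  0.2383] F [-0.2 -0.7 -1.2] w 0.0431 t 8.1
[array([311.6, 191.9]), array([344. , 192.3])]
[array([250.1, 194.4]), array([299.2, 195.8])]
top [238 181  20  26 313] [array([0.5981, 0.0064, 0.021 ])]
side [290 185  35  15 451] [array([ 0.6199, -0.0151,  0.021 ])]
```

View pics/p3.png

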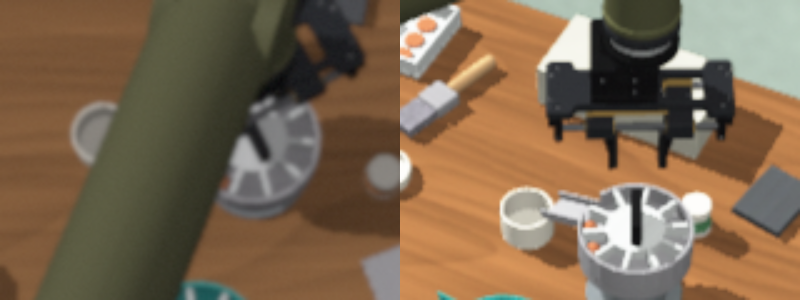

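The crop shows the cup standing under the spout's end at side px (301,197), against a predicted (299,196). Both beads are in the drum, and the fingers are astride the bar. I'll descend and pinch.

Request:
{"name": "step_arm", "arguments": {
  "steps": [
    [0, 0, 0.03, 0, 0, 0, 0.5],
    [0, 0, 0.06, 0, 0, 0, 0.5],
    [0, 0, 0.085, 0, 0, 0, 0.5],
    [0, 0, 0.1, 0, 0, 0, 0.5],
    [0, 0, 0.106, 0, 0, 0, 0.5],
    [0, 0, 0.107, 0, 0, 0, 0.5],
    [0, 0, 0.107, 0, 0, 0, 0.7],
    [0, 0, 0.107, 0, 0, 0, 0.9],
    [0, 0, 0.107, 0, 0, 0, 0.95],
    [0, 0, 0.107, 0, 0, 0, 0.95],
    [0, 0, 0.107, 0, 0, 0, 0.95],
    [0, 0, 0.107, 0, 0, 0, 0.95],
    [0, 0, 0.107, 0, 0, 0, 0.95]
  ],
  "grip_force": 20
}}

```text
clock: 9.4
position: [0.5615, -0.1677, 0.1317]
eef_rot: [2.679, -1.64, 0.0]
force: [2.1, -1.4, 0.8]
width: 0.012
```

Request:
{"name": "step_arm", "arguments": {
  "steps": [
    [0, 0, 0, 0, 0, 2, 0.95],
    [0, 0, 0, 0, 0, 5, 0.95],
    [0, 0, 0, 0, 0, 8, 0.95],
    [0, 0, 0, 0, 0, 11, 0.95],
    [0, 0, 0, 0, 0, 14, 0.95],
    [0, 0, 0, 0, 0, 17, 0.95],
    [0, 0, 0, 0, 0, 20, 0.95],
    [0, 0, 0, 0, 0, 23, 0.95],
    [0, 0, 0, 0, 0, 26, 0.95],
    [0, 0, 0, 0, 0, 29, 0.95],
    [0, 0, 0, 0, 0, 32, 0.95],
    [0, 0, 0, 0, 0, 35, 0.95],
    [0, 0, 0, 0, 0, 38, 0.95],
    [0, 0, 0, 0, 0, 39, 0.95],
    [0, 0, 0, 0, 0, 39, 0.95],
    [0, 0, 0, 0, 0, 39, 0.95],
    [0, 0, 0, 0, 0, 39, 0.95],
    [0, 0, 0, 0, 0, 39, 0.95],
    [0, 0, 0, 0, 0, 39, 0.95],
    [0, 0, 0, 0, 0, 39, 0.95]
  ]
}}

```text
clock: 11.4
position: [0.5614, -0.1671, 0.1317]
eef_rot: [1.978, -2.44, -0.001]
force: [-1.4, 3.2, 3.5]
width: 0.0115
```

Run:
```python
from h import *
s=viewer.capture("side"); t=viewer.capture("top")
a=cv2.resize(t[140:260,210:370],(640,480)); b=cv2.resize(s[150:230,275:382],(640,480),interpolation=cv2.INTER_CUBIC)
cv2.imwrite("pics/p4.png",cv2.resize(np.hstack([a,b]),(800,300)))
delta([.561,-.1672,.131],-63-39)
```

```text
shift [0.0002 0.0004 0.0007] turn [0.04 0.01 0.07] pos [ 0.5614 -0.167   0.1317] F [-1.2  4.4  3.9] w 0.0119 t 11.5
```

View pics/p4.png

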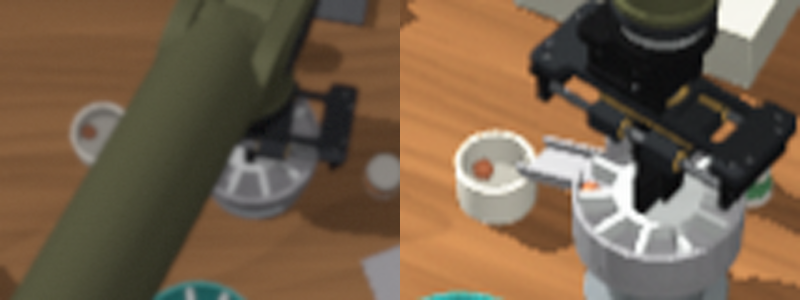

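The crop shows bead 1 in the cup (crop px 485,168) and bead 2 still in its drum pocket (590,185). I'll continue from 0.7 to about 1.36 rad, a further 38°.

Request:
{"name": "step_arm", "arguments": {
  "steps": [
    [0, 0, 0, 0, 0, 2, 0.95],
    [0, 0, 0, 0, 0, 5, 0.95],
    [0, 0, 0, 0, 0, 8, 0.95],
    [0, 0, 0, 0, 0, 11, 0.95],
    [0, 0, 0, 0, 0, 14, 0.95],
    [0, 0, 0, 0, 0, 17, 0.95],
    [0, 0, 0, 0, 0, 20, 0.95],
    [0, 0, 0, 0, 0, 23, 0.95],
    [0, 0, 0, 0, 0, 26, 0.95],
    [0, 0, 0, 0, 0, 29, 0.95],
    [0, 0, 0, 0, 0, 32, 0.95],
    [0, 0, 0, 0, 0, 35, 0.95],
    [0, 0, 0, 0, 0, 38, 0.95],
    [0, 0, 0, 0, 0, 38, 0.95],
    [0, 0, 0, 0, 0, 38, 0.95],
    [0, 0, 0, 0, 0, 38, 0.95],
    [0, 0, 0, 0, 0, 38, 0.95],
    [0, 0, 0, 0, 0, 38, 0.95],
    [0, 0, 0, 0, 0, 38, 0.95],
    [0, 0, 0, 0, 0, 38, 0.95]
  ]
}}

```text
clock: 13.5
position: [0.5617, -0.1665, 0.1317]
eef_rot: [-1.077, 2.951, 0.001]
force: [0.6, 4.8, 3.1]
width: 0.0121
```

Request:
{"name": "step_arm", "arguments": {
  "steps": [
    [0, 0, 0, 0, 0, 0, 0.8],
    [0, 0, 0, 0, 0, 0, 0.6],
    [0, 0, 0, 0, 0, 0, 0.5],
    [0, 0, 0, 0, 0, 0, 0.5],
    [0, 0, -0.02, 0, 0, 0, 0.5],
    [0, 0, -0.05, 0, 0, 0, 0.5],
    [0, 0, -0.08, 0, 0, 0, 0.5],
    [0, 0, -0.11, 0, 0, 0, 0.5],
    [0, 0, -0.13, 0, 0, 0, 0.5],
    [0, 0, -0.13, 0, 0, 0, 0.5],
    [0, 0, -0.13, 0, 0, 0, 0.5]
  ]
}}

```text
clock: 14.6
position: [0.5616, -0.1669, 0.2614]
eef_rot: [-1.077, 2.951, 0.001]
force: [-0.3, 0.5, -1.1]
width: 0.0437
```

Run:
```python
from h import *
s=viewer.capture("side"); t=viewer.capture("top")
a=cv2.resize(t[140:260,210:370],(640,480)); b=cv2.resize(s[150:230,275:382],(640,480),interpolation=cv2.INTER_CUBIC)
cv2.imwrite("pics/p5.png",cv2.resize(np.hstack([a,b]),(800,300)))
delta([.561,-.1672,.131],-140)
```

```text
shift [ 0.0003 -0.0009  0.1293] turn [ 0.13 -0.06  0.1 ] pos [ 0.561  -0.1664  0.2603] F [ 0.2  0.3 -0.4] w 0.0438 t 14.7
```

View pics/p5.png

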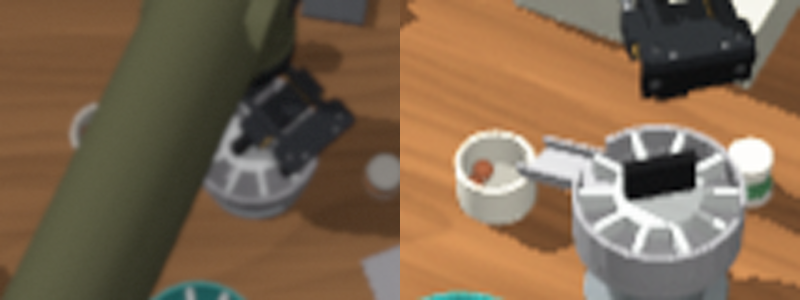

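The crop shows the drum empty and the bar turned. One bead is clearly visible in the cup, and the second may be behind the near wall. I'll move the arm aside to get a clear top view.

Request:
{"name": "step_arm", "arguments": {
  "steps": [
    [0.03, -0.03, 0, 0, 0, 0, 0.5],
    [0.06, -0.06, 0, 0, 0, 0, 0.5],
    [0.09, -0.1, 0, 0, 0, 0, 0.5],
    [0.12, -0.14, 0, 0, 0, 0, 0.5],
    [0.12, -0.14, 0, 0, 0, 0, 0.5],
    [0.12, -0.14, 0, 0, 0, 0, 0.5]
  ]
}}

```text
clock: 15.3
position: [0.5574, -0.3531, 0.2582]
eef_rot: [1.068, -2.949, -0.005]
force: [0.7, 1.0, -0.7]
width: 0.0435
```

Run:
```python
from h import *
s=viewer.capture("side"); t=viewer.capture("top")
a=cv2.resize(t[165:225,225:345],(800,400),interpolation=cv2.INTER_CUBIC); b=cv2.resize(s[170:220,280:380],(400,200),interpolation=cv2.INTER_CUBIC)
b=np.pad(b,((0,0),(0,400),(0,0))); cv2.imwrite("pics/p6.png",np.vstack([a,b])); print(env.observe()["position"],env.observe()["clock"])
for n,im,bx in(("top",t,(225,165,345,225)),("side",s,(280,175,380,215))):
    x0,y0,x1,y1=bx; h=cv2.cvtColor(im,cv2.COLOR_BGR2HSV)[y0:y1,x0:x1].astype(int)
    m=((h[...,1]<70)&(h[...,2]>95)).astype(np.uint8); k,l,st,ce=cv2.connectedComponentsWithStats(m)
    for i in range(1,k):
        if st[i,4]>100: print(n,"white",st[i]+[x0,y0,0,0,0],onz(n,*(st[i,:2]+st[i,2:4]/2-.5+[x0,y0]),.021).round(4))
```

```text
[ 0.55965078 -0.34941277  0.258865  ] 15.4
top white [ 238  169   87   39 1524] [ 0.6112 -0.0841  0.021 ]
side white [ 290  183   85   32 1776] [ 0.6308 -0.0961  0.021 ]
```

View pics/p6.png

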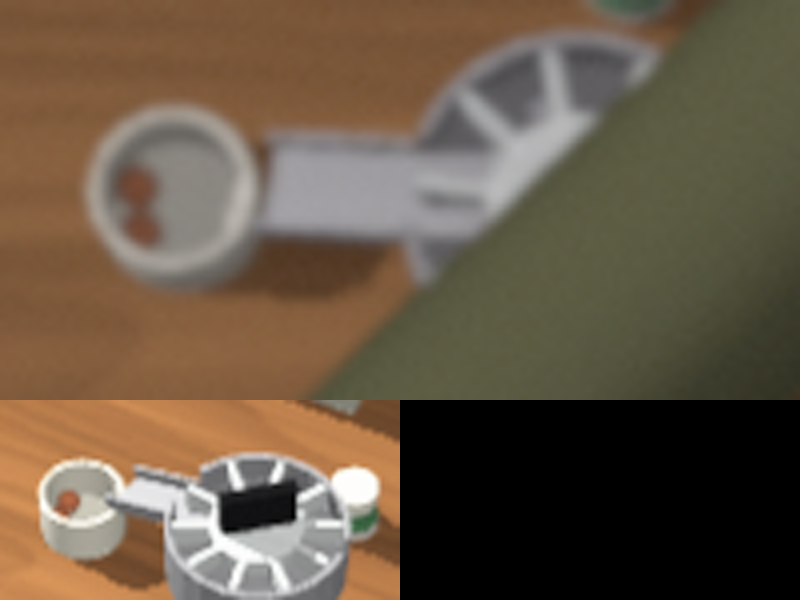

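The top view shows both beads in the cup, at crop px (138,186) and (143,226), and the cup upright on the spout's line. I'll let the arm settle and hand in.

Request:
{"name": "step_arm", "arguments": {
  "steps": [
    [0, 0, 0, 0, 0, 0, 0.5],
    [0, 0, 0, 0, 0, 0, 0.5],
    [0, 0, 0, 0, 0, 0, 0.5],
    [0, 0, 0, 0, 0, 0, 0.5],
    [0, 0, 0, 0, 0, 0, 0.5]
  ]
}}

```text
clock: 15.9
position: [0.5598, -0.3491, 0.2591]
eef_rot: [1.079, -2.948, -0.006]
force: [0.1, 0.5, 0.2]
width: 0.0432
```

```bash
python3 -c "
from h import *
print(env.close_job())"
```

```text
the job is handed in; nothing more can be done
None
```

The cup is standing in front of the spout with both beads in it, and I handed the job in at about 16 s of the 64 s. The hand-in gave no verdict.

- **Cup:** I picked the mid-height white vessel and lowered it about 170 mm from the drum's axis, on the spout's line, then let go. The picture after release showed it within about 2 px of the predicted spot, with both beads still in the drum.
- **Drum:** I pinched the bar, turned it clockwise 39° and paused. The picture there showed bead 1 in the cup and bead 2 still in the drum. I then turned it 38° more, to about 1.35 rad, let go and moved the arm clear.
- **Last check:** The final top view showed both beads in the upright cup, and no beads in the part of the drum I could see. In the side view just before, only one bead was clearly visible, because the cup's near wall could hide the other.
- **Failed check:** My automatic colour measurement of the placed cup did not work, because the mask merged the cup with the spout. The cup's final position therefore rests on the arm's readings at release and on the pictures.

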